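# Load a battery-cell rack into the test dock past its sprung gate

## Robot

A 6-joint arm with a two-finger parallel gripper is mounted at the origin on a cart in front of the work surface, level with it; the furniture and walls round the work are solid. World frame = base frame: x ahead of the robot, y to its left, z up, the work surface at z = 0. Lengths are in m, angles in rad, forces in N, time in s.
With the tool pointing down it reaches from about 0.15 to 0.775 m from the base axis. Payload 6.1 kg.
Tool frame: the origin (TCP) lies midway between the tips of the shut fingers; the grasp point (between the pads) lies 19 mm behind it (robot.pinch_z is the distance from the TCP to the grasp point, in m); z points along the fingers, y is the line along which they close (so a half turn about z gives the same grasp; the last joint's range is limited). The gripper opens to 85 mm and grips with 20 to 120 N. Pads are 22 mm wide; open, the fingers measure 114 mm over their backs; the gripper's body (76 mm by 85 mm) begins 54 mm behind the grasp point. The pads swing forward as they close: fully open they stand 13 mm farther back than shut.
Start: joints at [1.213, 0.126, -0.04, 1.405, 0, 1.571], TCP at [0.184, 0.492, 0.231] pointing down, gripper open.
Joint ranges: [-2.72, 2.72], [-0.95, 1.95], [-1.27, 1.35], [-1.78, 2.02], [-1.46, 1.47], [-3.14, 3.14]. Speed limits (rad/s): [2.39, 2.39, 3.01, 3.14, 3.14, 3.14].

## Interface

Orientations are given as a rotation vector (axis times angle).
In Python, from bench import get_state, viewer, robot gives the robot as it stands.
- The arm moves only by the tool carry_out, never from a script. Its arguments are lists of equal length, an entry for each row: "dp": the shift along the tool's x, y, z in m, a list of three; "roll": the turn about the tool's z in rad; "gripper": the closure, from 0 (fully open) to 1 (shut). In form: {"dp": [[tx, ty, tz], ...], "roll": [roll, ...], "gripper": [gripper, ...]}. A call has 1 to 5 rows; each row is the pose to reach, as a shift and turn from the pose commanded when the call began, along the tool's axes at that moment; what a row does not reach only later rows make up. A row lasts 1/12 s, in which the tool goes at most 41.7 mm and 7.16 degrees, less where a joint would pass 70% of its speed; a pose out of reach is approached as far as the arm can. A call with a gripper value outside its range is refused whole. The fingers move at their own pace and stop on an object; the grip force is fixed at half the most. Time passes only in rows, so rows that repeat a pose let the fingers close. It gives the time, the measured TCP pose, the force, the opening and the grip force at its end, in the units of the state.
- get_state(): the state, without advancing time (a new reading comes with each control period).
- viewer.get_image(name): name is "scene" or "top"; returns a dict with "color" (420x560x3 uint8, red, green, blue), "camera_matrix" (3x3 intrinsics, pixels), "cam_to_world" (4x4, takes a point from camera to world coordinates). Camera axes: x right, y down, z forward; pixel columns grow to the right and rows downward; lengths in m; the calibration is good to about 2 mm. A picture is of the moment at which its call begins. There is no depth.
- robot.sign_off(): hands the job in; it is judged then, once.
The state is a dict: "t": time; "joints": joint angles; "dq": joint speeds; "tau": joint torques, N m; "tool_pos": TCP position; "eef_rot": TCP orientation; "force": force on the tool from outside, world axes, zero at the start; "ft_torque": the same for the moment, N m; "grip_width": finger opening in m; "grasp_force": force on a finger pad.
Only numpy, scipy, OpenCV 4.12 (cv2) and the standard library are available. Lean on these libraries where they do the work, as an engineer would, in place of code of your own. Each camera call takes 0.05 s, during which the arm holds its last target. There are 200 camera calls.

## Task

Load the rack of battery cells into the test dock: press the long thumb bar down with one fingertip to hold the sprung gate up, and keep it up while another finger pushes the rack along the chute beneath it, fully home against the sprung contacts, so that the gate leaf never touches the rack on the way in. Then lift away so that the gate drops shut behind the rack and keeps it in. Only push: do not lift the rack, and leave the other things on the bench where they are.

Things in the scene. Friction and masses are not known exactly. Their poses are not given: they have to be found in the camera images.
- cell_dock: fixed battery-cell test dock: aluminium base 366 x 82 mm, two guide rails, grey instrument head at its far end. Origin: on the bench top, mid chute, under the gate leaf. x: along the chute in the loading direction; y: left of that (thumb-bar side); z up. Chute floor 8 mm and rail tops 38 mm above the bench, rails at y = -27.5 and +27.5 mm, x -175 to +125 with a flared mouth to x = -198
- cell_rack: loose black rack of ten upright blue cells, in the chute, 116 (its x, loading direction) x 46 x 68 mm high, about 0.6 kg, solid, flat end plates to full height; its foot (52 wide, 6 high) runs under lips on the rails, 1.5 mm clear. Origin: centre of its underside. It starts with its front end 10 to 45 mm short of the leaf. Home: origin 60 to 68.5 mm past the dock's origin along the dock's x
- rack_rear (a point): middle of the rack's flat rear end plate, 55 mm above its underside (63 mm above the bench; the plate's top is 76 mm above the bench). The rear plate may be pushed anywhere. Home: 2 to 10.5 mm past the dock's origin along the dock's x
- gate (a joint): turn of the gate, rad: 0 shut, 0.8 hard stop, fully up. One shaft carries the leaf, on a gooseneck over the chute's left side, and the thumb bar outside; pressing the bar down lifts the leaf. Clears the rack's top from about 0.5; 0.6 to 0.8 is safely open. A spring (about 2 N at the bar at first, 3 to 4 N fully down) shuts it as soon as the bar is let go
- gate_shaft (a point): point on the gate shaft's axis, at dock x = 0, y = +36 mm, 62 mm above the bench. The shaft, 8 mm thick, runs along the chute outside the left rail from dock x = -191 to +37, in two bearing posts 71 mm high at dock x = -178 and +30
- gate_leaf (a point): lower end of the gate leaf, a steel tongue 4 mm thick (dock x -2 to +2), 10 mm wide. Shut: at dock y +4 to +14 mm, lower edge 67 mm above the bench, 9 mm below the rack's top; its gooseneck reaches 86 mm above the bench. Opening swings it up and to the left (to about 100 mm above the bench), closing brings it back: a finger pushing the rack goes by on its right, at dock y -1 to -23 mm
- thumb_bar (a point): middle of the top of the thumb bar, a strip 240 mm long along the chute (dock x -204 to +36), 26 mm wide, outside the left rail. Shut: at dock y = +66 mm, 73 mm above the bench, outer edge tilted up 17 deg. Held down (gate 0.65): at dock y = +67, top 53 mm above the bench, outer edge tilted down 20 deg. A fingertip at dock y about +66 rests on it throughout and can slide along all of it
- contact_plate (a joint): sprung black contact plate before the instrument head (head: dock x +135 to +171 mm, 83 mm high); m pushed in: 0 at rest, 0.013 hard stop. The rack meets it 5 mm before home; it pushes back with 1 to 3 N. With the rack kept in by the gate it reads about 0.0045 or more
- cutters: bystander: red-handled side cutters, 123 mm
- flux_jar: bystander: small orange-lidded jar, 38 mm across, 33 mm high
- driver_red: bystander: precision screwdriver with a red cap, 105 mm
- tweezers_steel: bystander: steel tweezers, 124 mm
- air_blower: bystander: green rubber dust blower, 130 mm long, 52 mm high
- solder_spool: bystander: spool of solder wire with a green face, lying flat, 57 mm across, 26 mm high
- white_box: bystander: slim white drive enclosure, 153 x 76 x 28 mm

How it is judged:
By the outcome, as a careful person would: the job done as asked, in the order asked, and still so for the second after the job is handed in, with the robot touching nothing.
It also fails if it takes over 42 s, if anything falls off the work surface, if the arm or the gripper's body presses on something with over 40 N, if the wrist force passes 120 N, or if a joint passes its speed limit or range.

## Working session

There is one attempt and no reset: what is moved stays moved. The work goes in short steps, Python scripts to look and compute and a tool call to move; the robot and the scene stay as the last step left them, time stands still between calls to the robot, and variables do not carry over. Pictures are saved under pics/ and viewed, at most 10 in all, crops included, and the job is handed in when it is done.

Besides the shell and the picture viewer there is one more tool, called after ">>>" by a JSON object that holds its "name" and its "arguments". carry_out: Moves the arm, as the interface text tells. Its arguments: {"type":"object","properties":{"dp":{"type":"array","items":{"type":"array","items":{"type":"number"}}},"roll":{"type":"array","items":{"type":"number"}},"gripper":{"type":"array","items":{"type":"number"}}},"required":["dp","roll","gripper"]}

```bash
mkdir -p pics; cat > h.py <<'E'
import numpy as np,cv2
from bench import get_state,viewer,robot
def shot(n,f):
    d=viewer.get_image(n); cv2.imwrite('pics/'+f,cv2.cvtColor(d['color'],cv2.COLOR_RGB2BGR))
    np.savez('pics/'+f+'.npz',K=d['camera_matrix'],T=d['cam_to_world']); return d
def ray(f,uv,z):
    d=np.load('pics/'+f+'.npz');K,T=d['K'],d['T']
    v=T[:3,:3]@np.linalg.solve(K,[uv[0],uv[1],1]);o=T[:3,3]
    return o+v*(z-o[2])/v[2]
def proj(f,p):
    d=np.load('pics/'+f+'.npz');K,T=d['K'],d['T']
    c=np.linalg.inv(T)@np.r_[p,1]; q=K@c[:3]; return q[:2]/q[2]
E
python3 - <<'E'
from h import *
a=shot('scene','s0.png');b=shot('top','t0.png')
t=cv2.imread('pics/t0.png');s=cv2.imread('pics/s0.png')
cv2.imwrite('pics/t0b.png',cv2.resize(t,(800,600),interpolation=3));cv2.imwrite('pics/s0b.png',cv2.resize(s,(800,600),interpolation=3))
print(get_state()); print(b['camera_matrix'],b['cam_to_world'],a['cam_to_world'])
E
```

```text
{'t': 0.1, 'joints': array([ 1.21301022e+00,  1.26349102e-01, -4.04996646e-02,  1.40540613e+00,
        1.61662455e-05,  1.57080804e+00]), 'dq': array([-0.00093482,  0.00040088,  0.00332922, -0.0009201 ,  0.00096565,
       -0.00118794]), 'tau': array([-1.02546222e-03, -4.36904812e+01,  3.53605306e+01,  1.36725107e-02,
        7.94367520e-05, -2.47510066e-06]), 'tool_pos': array([0.18372311, 0.49141299, 0.23059427]), 'eef_rot': array([-5.58985222e-01, -3.09118170e+00,  2.24984579e-03]), 'force': array([ 0.31308084,  0.72760935, -0.3101935 ]), 'ft_torque': array([0.01057694, 0.05379632, 0.01550577]), 'grasp_force': 0.0, 'grip_width': 0.08565017254637794}
[[500.01548382   0.         281.73924835]
 [  0.         500.01548382 212.23393363]
 [  0.           0.           1.        ]] [[-0.02661664 -0.98771384  0.15398999  0.34300518]
 [-0.999582    0.02455811 -0.01525508 -0.03323452]
 [ 0.01128595 -0.15433166 -0.98795464  1.37469378]
 [ 0.          0.          0.          1.        ]] [[-0.87828976 -0.31351761  0.36099004  0.23699606]
 [-0.47790554  0.55257427 -0.68283818  0.54030761]
 [ 0.01460798 -0.77224892 -0.63515212  0.61811402]
 [ 0.          0.          0.          1.        ]]
```

View pics/t0b.png

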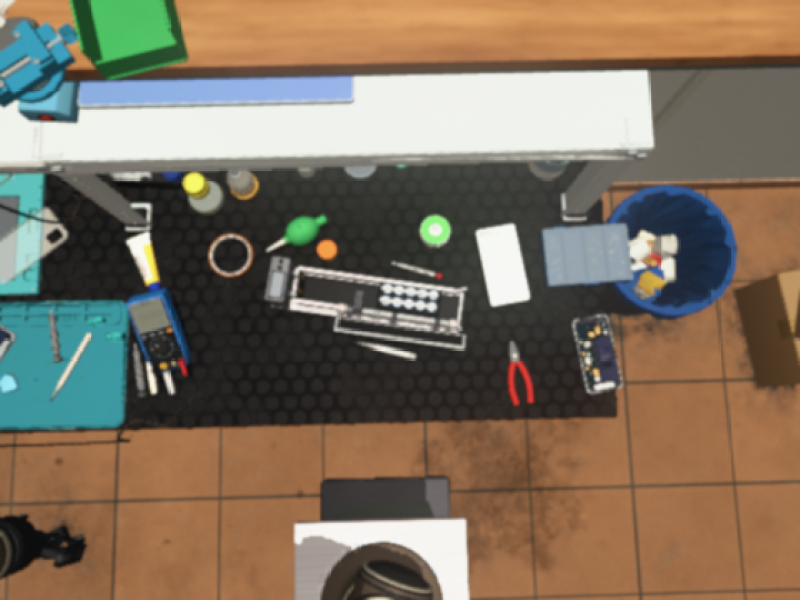

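View pics/s0b.png

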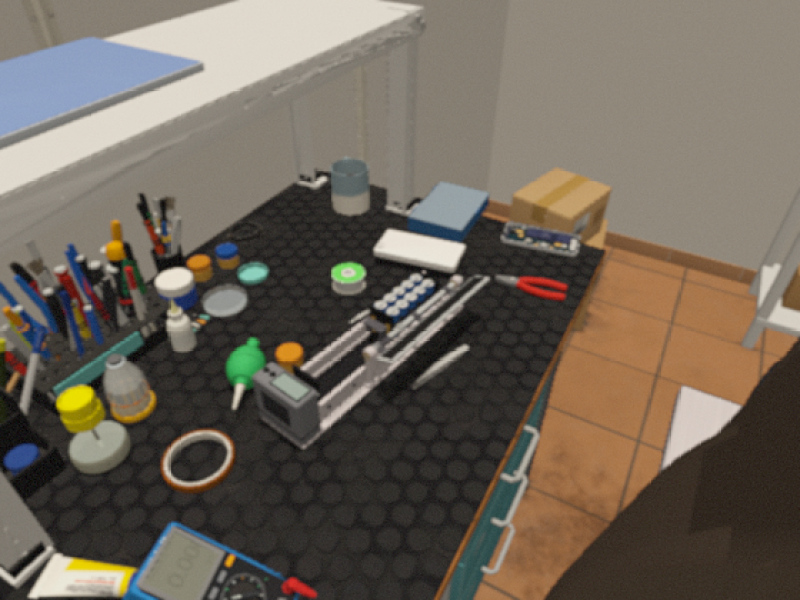

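```bash
python3 - <<'E'
import cv2
t=cv2.imread('pics/t0.png');s=cv2.imread('pics/s0.png')
cv2.imwrite('pics/tc.png',cv2.resize(t[170:260,180:340],None,fx=5,fy=5,interpolation=2))
cv2.imwrite('pics/sc.png',cv2.resize(s[180:320,170:360],None,fx=4.2,fy=4.2,interpolation=2))
E
```

```text
(no output)
```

View pics/tc.png

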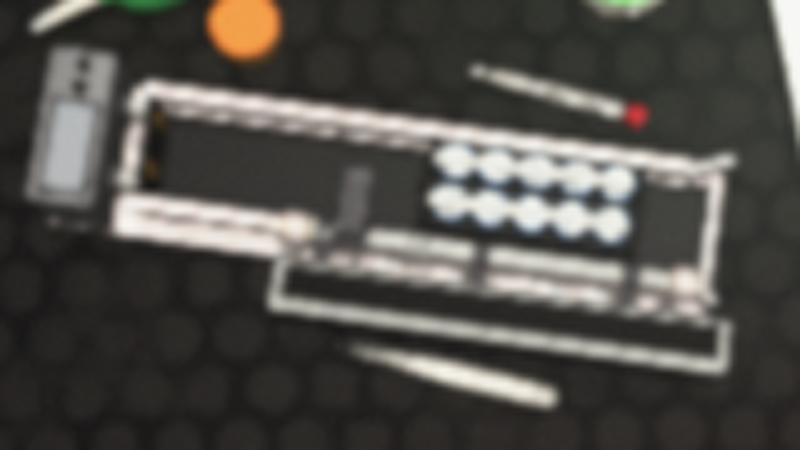

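View pics/sc.png

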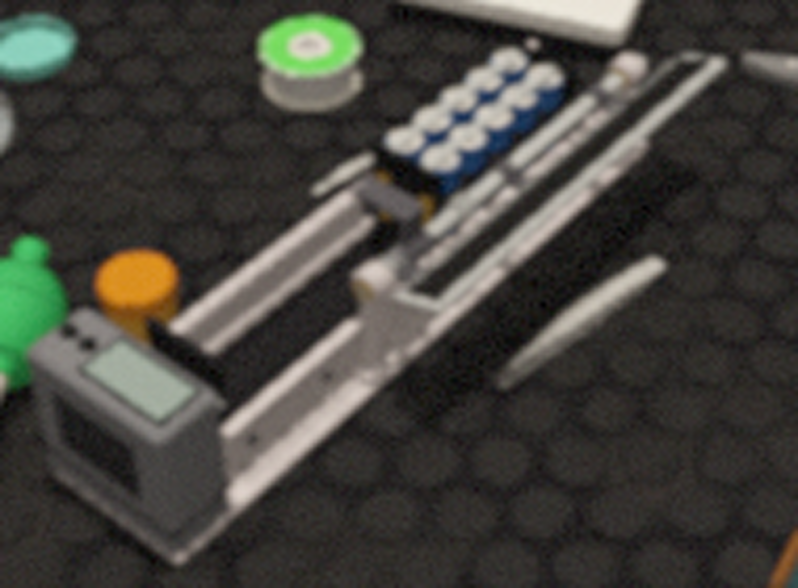

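```bash
cat > fit.py <<'E'
from h import *
from scipy.optimize import least_squares
tp=[((36,78.4,76.5),(270,305)),((-204,78.4,76.5),(727,370)),((171,-41,83),(55,47)),((135,-41,83),(118,55)),((135,41,83),(90,207)),((171,41,83),(28,200)),((30,36,71),(297,223)),((-178,36,71),(687,278))]
sp=[((30,36,69),(375,275)),((-178,36,69),(630,65)),((171,-41,83),(30,350)),((135,-41,83),(90,308)),((135,41,83),(222,405)),((171,41,83),(160,440)),((-204,78.4,76.5),(725,62)),((36,78.4,76.5),(432,308))]
O=[('t0.png',np.array(p)/1e3,(np.array(q)+.5)/5-.5+[180,170]) for p,q in tp]+[('s0.png',np.array(p)/1e3,(np.array(q)+.5)/4.2-.5+[170,180]) for p,q in sp]
def W(x,p): c,s=np.cos(x[2]),np.sin(x[2]); return np.array([x[0]+c*p[0]-s*p[1],x[1]+s*p[0]+c*p[1],p[2]])
def res(x,O=O): return np.concatenate([proj(f,W(x,p))-q for f,p,q in O])
for o in (O[:8],O[8:],O):
    r=least_squares(res,[.33,.05,1.5],args=(o,),loss='soft_l1');x=r.x
    print(x.round(4)); 
if __name__=='__main__':
    print(res(x).reshape(-1,2).round(1))
    def D(w): c,s=np.cos(x[2]),np.sin(x[2]);d=w[:2]-x[:2];return np.array([c*d[0]+s*d[1],-s*d[0]+c*d[1]])*1e3
    for q in [(533,192),(635,181),(630,224),(435,158)]: print('rack',q,D(ray('t0.png',(np.array(q)+.5)/5-.5+[180,170],.075)))
    for q in [(405,140),(440,160),(510,62),(546,78)]: print('racks',q,D(ray('s0.png',(np.array(q)+.5)/4.2-.5+[170,180],.075)))
    from scipy.spatial.transform import Rotation as R
    st=get_state();M=R.from_rotvec(st['eef_rot']).as_matrix();print(M.round(4));np.save('x.npy',x)
    print('tool y yaw',np.degrees(np.arctan2(M[1,1],M[0,1])),'dock y yaw',np.degrees(x[2])+90)
E
python3 fit.py
```

```text
[0.5717 0.0246 1.4094]
[0.57   0.0266 1.4048]
[0.571  0.0254 1.4066]
[[-0.   0.2]
 [-0.3 -0.1]
 [-1.  -0.1]
 [-0.1  0.1]
 [ 0.4  0.2]
 [-0.8 -0.3]
 [-0.5  1.3]
 [-0.3  1.2]
 [ 0.6 -0.7]
 [-0.2 -0.8]
 [-1.2 -0.2]
 [-0.3 -1.3]
 [ 0.1 -3.6]
 [-0.1  0.5]
 [-0.3 -1. ]
 [ 2.1  0.3]]
rack (533, 192) [-91.8484867   -0.63242821]
rack (635, 181) [-144.34762065  -13.93975882]
rack (630, 224) [-144.71310881    9.1780345 ]
rack (435, 158) [-38.14435307 -11.46131597]
racks (405, 140) [-46.110349   -10.78388157]
racks (440, 160) [-45.07982408  12.55393857]
racks (510, 62) [-131.00880679   -9.01388388]
racks (546, 78) [-131.80091217   14.06858545]
[[-9.367e-01  3.502e-01 -5.000e-04]
 [ 3.502e-01  9.367e-01 -1.400e-03]
 [ 0.000e+00 -1.500e-03 -1.000e+00]]
tool y yaw 69.49969509797046 dock y yaw 170.59191867812018
```

>>> {"name": "carry_out", "arguments": {"dp": [[-0.0296,-0.0266,0],[-0.0592,-0.0532,0],[-0.0888,-0.0798,0],[-0.1184,-0.1064,0],[-0.148,-0.133,0]], "roll": [0.0765,0.153,0.2295,0.306,0.3825], "gripper": [0.24,0.24,0.24,0.24,0.24]}}

```text
t: 0.52
tool_pos: [0.276, 0.3136, 0.2309]
eef_rot: [-1.14, -2.927, 0.001]
force: [0.1, 0.5, -0.1]
grip_width: 0.0646
grasp_force: 0.0
```

>>> {"name": "carry_out", "arguments": {"dp": [[-0.0374,-0.0136,0],[-0.0748,-0.0272,0],[-0.1122,-0.0408,0],[-0.1496,-0.0544,0],[-0.187,-0.068,0]], "roll": [0.0765,0.153,0.2295,0.306,0.3825], "gripper": [0.24,0.24,0.24,0.24,0.24]}}

```text
t: 0.93
tool_pos: [0.3683, 0.1371, 0.2312]
eef_rot: [1.677, 2.656, 0.0]
force: [0.9, 1.2, 0.2]
grip_width: 0.0647
grasp_force: 0.0
```

```bash
cat > go.py <<'E'
import sys
from h import *
from scipy.spatial.transform import Rotation as R
x=np.load('x.npy');st=get_state();M=R.from_rotvec(st['eef_rot']).as_matrix()
tx,ty,tz=map(float,sys.argv[1:4]);c,s=np.cos(x[2]),np.sin(x[2])
D=np.array([[c,s],[-s,c]])
w=np.r_[x[:2]+D.T@np.array([tx,ty])/1e3,tz/1e3]
print('t',st['t'],'dock',(D@(st['tool_pos'][:2]-x[:2])*1e3).round(1),'z',st['tool_pos'][2].round(4),'F dock',(D@st['force'][:2]).round(1),st['force'][2].round(1),'w',st['grip_width'])
print('tool shift',(M.T@(w-st['tool_pos'])).round(4)); a=np.arctan2(M[1,1],M[0,1])-(x[2]-np.pi/2); print('roll',(a+np.pi)%(2*np.pi)-np.pi, 'tool z',M[:,2].round(4))
E
python3 go.py -177 27 150
```

```text
t 0.9333 dock [ 77.1 218.2] z 0.2312 F dock [ 1.3 -0.7] 0.2 w 0.06474298444705699
tool shift [-0.3178  0.0116  0.0812]
roll 0.6086586934929175 tool z [ 1.e-04  1.e-04 -1.e+00]
```

>>> {"name": "carry_out", "arguments": {"dp": [[-0.0353,0.0013,0.008],[-0.0706,0.0026,0.016],[-0.1059,0.0039,0.024],[-0.1412,0.0052,0.032],[-0.1765,0.0065,0.04]], "roll": [0.068,0.136,0.204,0.272,0.34], "gripper": [0.25,0.25,0.25,0.25,0.25]}}

```text
t: 1.35
tool_pos: [0.4506, -0.0192, 0.1907]
eef_rot: [-2.103, -2.334, 0.0]
force: [1.2, 1.2, 0.3]
grip_width: 0.0639
grasp_force: 0.0
```

```bash
python3 go.py -177 27 150
```

```text
t 1.35 dock [-63.6 111.5] z 0.1907 F dock [ 1.3 -1. ] 0.3 w 0.0639363195373337
tool shift [-0.1317  0.0514  0.0407]
roll 0.2683094358475011 tool z [-2.e-04  1.e-04 -1.e+00]
```

>>> {"name": "carry_out", "arguments": {"dp": [[-0.033,0.0128,0.01],[-0.066,0.0257,0.02],[-0.099,0.0386,0.03],[-0.1317,0.0514,0.0407],[-0.1317,0.0514,0.0407]], "roll": [0.067,0.134,0.2,0.268,0.268], "gripper": [0.25,0.25,0.25,0.25,0.25]}}

```text
t: 1.77
tool_pos: [0.5168, -0.147, 0.1473]
eef_rot: [-2.398, -2.028, 0.004]
force: [-1.0, 0.1, 0.1]
grip_width: 0.0637
grasp_force: 0.0
```

```bash
python3 - <<'E'
from h import *
shot('scene','s1.png');shot('top','t1.png')
s=cv2.imread('pics/s1.png');t=cv2.imread('pics/t1.png')
cv2.imwrite('pics/s1c.png',cv2.resize(s[150:300,230:400],None,fx=4,fy=4,interpolation=2))
E
python3 go.py -177 27 90
```

```text
t 1.8667 dock [-175.8   27.4] z 0.1491 F dock [0.1 0.2] 0.3 w 0.06409274737793474
tool shift [-0.0012  0.0005  0.0591]
roll 0.0021912070131708816 tool z [-0.0028  0.001  -1.    ]
```

View pics/s1c.png

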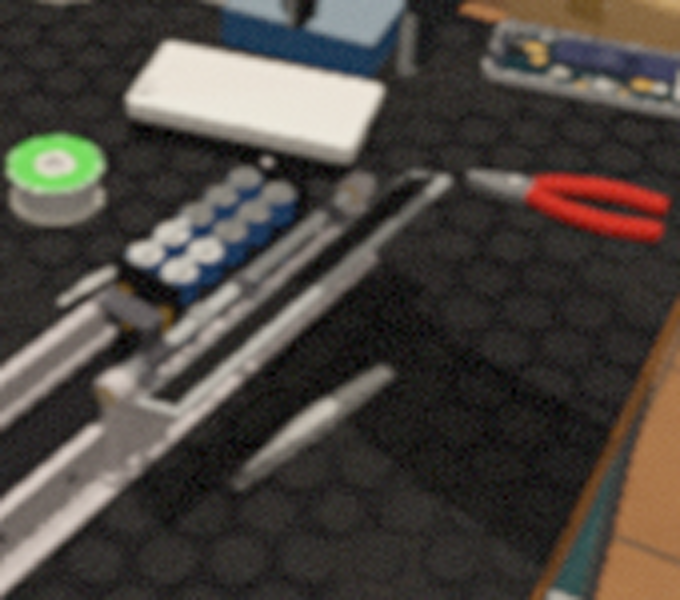

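>>> {"name": "carry_out", "arguments": {"dp": [[-0.001,0,0.025],[-0.001,0,0.05],[-0.001,0,0.06],[-0.001,0,0.064],[-0.001,0,0.064]], "roll": [0,0,0,0,0], "gripper": [0.25,0.25,0.25,0.25,0.25]}}

```text
t: 2.28
tool_pos: [0.5149, -0.1428, 0.0863]
eef_rot: [-2.39, -2.037, 0.001]
force: [0.0, -0.7, -0.2]
grip_width: 0.0644
grasp_force: 0.0
```

```bash
python3 - <<'E'
from h import *
shot('scene','s2.png');shot('top','t2.png')
s=cv2.imread('pics/s2.png');t=cv2.imread('pics/t2.png')
a=cv2.resize(s[120:270,210:370],(640,600),interpolation=2)
cv2.imwrite('pics/s2c.png',a)
E
python3 go.py -177 27 80
```

```text
t 2.3833 dock [-175.4   26.6] z 0.0879 F dock [-0.4 -0.5] 0.5 w 0.063978578804994
tool shift [-0.0016 -0.0004  0.0079]
roll 0.005026807816026491 tool z [ 1.5e-03 -4.0e-04 -1.0e+00]
```

View pics/s2c.png

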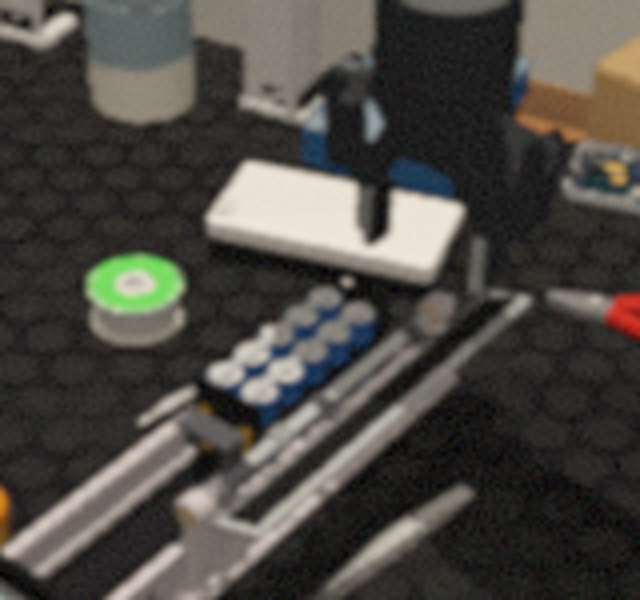

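```bash
python3 - <<'E'
from h import *
x=np.load('x.npy');c,s=np.cos(x[2]),np.sin(x[2])
for z in (.08,.088,.095):
  for d in [(-176,66),(-176,-12),(-165,66),(-165,-12)]:
    p=np.array([x[0]+(c*d[0]-s*d[1])/1e3,x[1]+(s*d[0]+c*d[1])/1e3,z]); print(z,d,((proj('s2.png',p)-[210,120])*4).round())
E
```

```text
0.08 (-176, 66) [482. 304.]
0.08 (-176, -12) [368. 252.]
0.08 (-165, 66) [471. 313.]
0.08 (-165, -12) [356. 261.]
0.088 (-176, 66) [484. 292.]
0.088 (-176, -12) [368. 240.]
0.088 (-165, 66) [473. 302.]
0.088 (-165, -12) [357. 249.]
0.095 (-176, 66) [485. 282.]
0.095 (-176, -12) [369. 230.]
0.095 (-165, 66) [474. 291.]
0.095 (-165, -12) [357. 239.]
```

>>> {"name": "carry_out", "arguments": {"dp": [[0,0,0.01],[0,0,0.018],[0,0,0.026],[0,0,0.032],[0,0,0.032]], "roll": [0,0,0,0,0], "gripper": [0.25,0.25,0.25,0.25,0.25]}}

```text
t: 2.8
tool_pos: [0.5151, -0.1436, 0.0533]
eef_rot: [-2.391, -2.036, 0.001]
force: [0.0, 0.9, 2.3]
grip_width: 0.0642
grasp_force: 1.3
```

```bash
python3 - <<'E'
from h import *
shot('scene','s3.png')
s=cv2.imread('pics/s3.png')
a=cv2.resize(s[150:270,220:360],(700,600),interpolation=2)
cv2.imwrite('pics/s3c.png',a)
E
python3 go.py -177 27 54
```

```text
t 2.85 dock [-175.8   27.5] z 0.0539 F dock [0.5 2.2] 3.3 w 0.06411765127227821
tool shift [-0.0012  0.0005 -0.0001]
roll 0.004109452745614917 tool z [-1.1e-03  3.0e-04 -1.0e+00]
```

View pics/s3c.png

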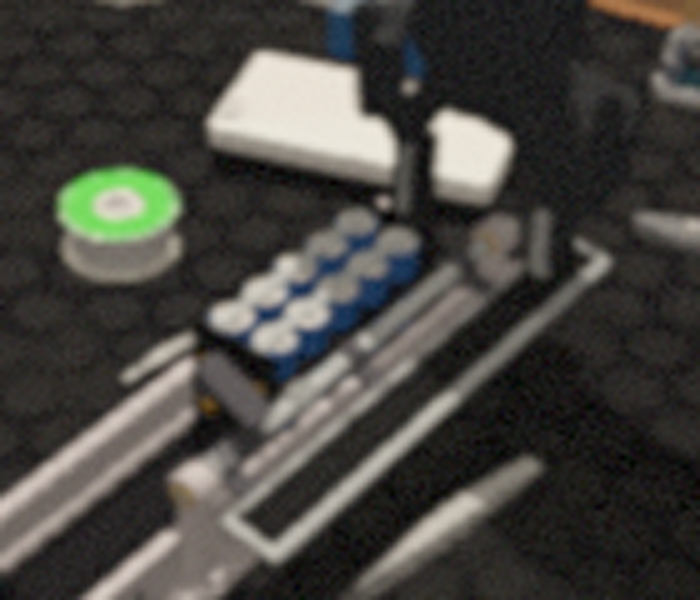

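```bash
python3 - <<'E'
from h import *
x=np.load('x.npy');c,s=np.cos(x[2]),np.sin(x[2])
def rot(p,t): d=np.array(p)-[36,62]; return np.array([36+np.cos(t)*d[0]+np.sin(t)*d[1],62-np.sin(t)*d[0]+np.cos(t)*d[1]])
for t in (0,.5,.6,.65,.7,.8):
  o=[]
  for X,y,z in [(36,78.4,76.8),(36,53.6,69.2),(-204,78.4,76.8),(2,4,67),(2,14,67)]:
    Y,Z=rot((y,z),t); p=np.array([x[0]+(c*X-s*Y)/1e3,x[1]+(s*X+c*Y)/1e3,Z/1e3]); o.append(((proj('s3.png',p)-[220,150])*5).round())
  print(t,rot((66,73),t).round(1),*o)
E
```

```text
0 [66. 73.] [273. 515.] [222. 500.] [610. 217.] [182. 404.] [201. 414.]
0.5 [67.6 57.3] [277. 559.] [225. 519.] [608. 257.] [193. 383.] [210. 401.]
0.6 [67.  54.1] [275. 566.] [225. 522.] [605. 264.] [197. 380.] [213. 400.]
0.65 [66.5 52.6] [273. 569.] [224. 524.] [603. 267.] [199. 379.] [215. 399.]
0.7 [66.  51.1] [272. 572.] [224. 525.] [602. 270.] [202. 379.] [217. 399.]
0.8 [64.8 48.1] [268. 577.] [223. 527.] [597. 276.] [206. 377.] [220. 398.]
```

>>> {"name": "carry_out", "arguments": {"dp": [[0,0,0.002],[0,0,0.004],[0,0,0.004],[0,0,0.004]], "roll": [0,0,0,0], "gripper": [0.25,0.25,0.25,0.25]}}

```text
t: 3.18
tool_pos: [0.5156, -0.1436, 0.0507]
eef_rot: [2.392, 2.037, 0.0]
force: [-0.7, -0.2, 3.5]
grip_width: 0.0639
grasp_force: 1.5
```

```bash
python3 - <<'E'
from h import *
shot('scene','s4.png')
s=cv2.imread('pics/s4.png')
a=cv2.resize(s[190:270,235:355],(800,533),interpolation=2)
cv2.imwrite('pics/s4c.png',a)
E
python3 go.py -177 27 50
```

```text
t 3.2333 dock [-175.8   27. ] z 0.0507 F dock [1.1 0.4] 2.4 w 0.06432036878145
tool shift [-0.0012  0.      0.0007]
roll 0.004232056051679756 tool z [ 1.e-04  0.e+00 -1.e+00]
```

View pics/s4c.png

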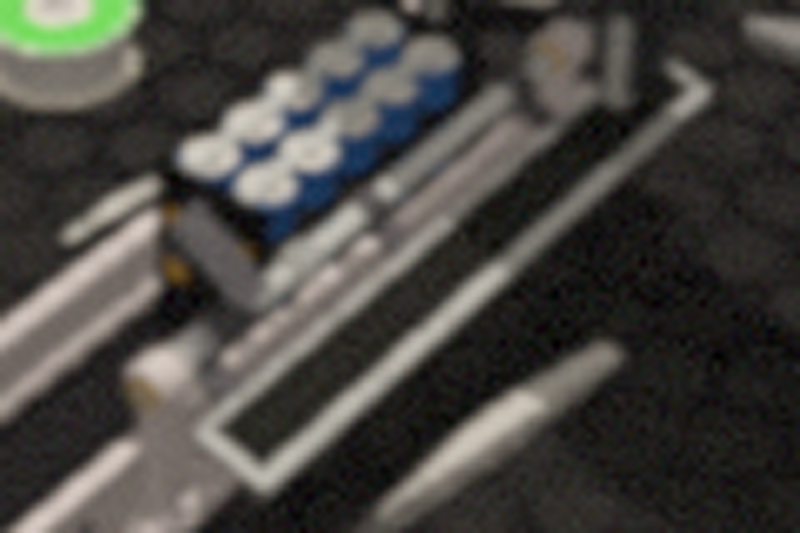

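>>> {"name": "carry_out", "arguments": {"dp": [[0,0,0.0015],[0.005,0,0.0015],[0.01,0,0.0015],[0.015,0,0.0015],[0.02,0,0.0015]], "roll": [0.004,0.004,0.004,0.004,0.004], "gripper": [0.25,0.25,0.25,0.25,0.25]}}

```text
t: 3.65
tool_pos: [0.5188, -0.1242, 0.0492]
eef_rot: [2.395, 2.03, -0.002]
force: [-1.6, -6.2, 1.8]
grip_width: 0.0642
grasp_force: 3.3
```

```bash
python3 go.py -5 27 49; cat > gate.py <<'E'
E
rm gate.py
```

```text
t 3.65 dock [-156.1   27. ] z 0.0492 F dock [-6.3  0.6] 1.8 w 0.06421391385216924
tool shift [ 0.1511  0.     -0.0002]
roll -0.00029173713345365115 tool z [-2.0e-04 -2.1e-03 -1.0e+00]
```

>>> {"name": "carry_out", "arguments": {"dp": [[0.008,0,0],[0.016,0,0],[0.024,0,0],[0.032,0,0],[0.04,0,0]], "roll": [0,0,0,0,0], "gripper": [0.25,0.25,0.25,0.25,0.25]}}

```text
t: 4.07
tool_pos: [0.5252, -0.0847, 0.0492]
eef_rot: [2.395, 2.03, -0.003]
force: [-0.7, -6.2, 2.7]
grip_width: 0.0644
grasp_force: 3.5
```

```bash
python3 go.py -5 27 49;python3 - <<'E'
from h import *
shot('scene','s5.png')
s=cv2.imread('pics/s5.png')
a=cv2.resize(s[180:270,225:355],(800,554),interpolation=2)
cv2.imwrite('pics/s5c.png',a)
E
```

```text
t 4.0667 dock [-116.1   27.1] z 0.0492 F dock [-6.3 -0.4] 2.7 w 0.06440424558147487
tool shift [ 1.111e-01  1.000e-04 -1.000e-04]
roll -0.0004044813559280769 tool z [-2.0e-04 -2.5e-03 -1.0e+00]
```

View pics/s5c.png

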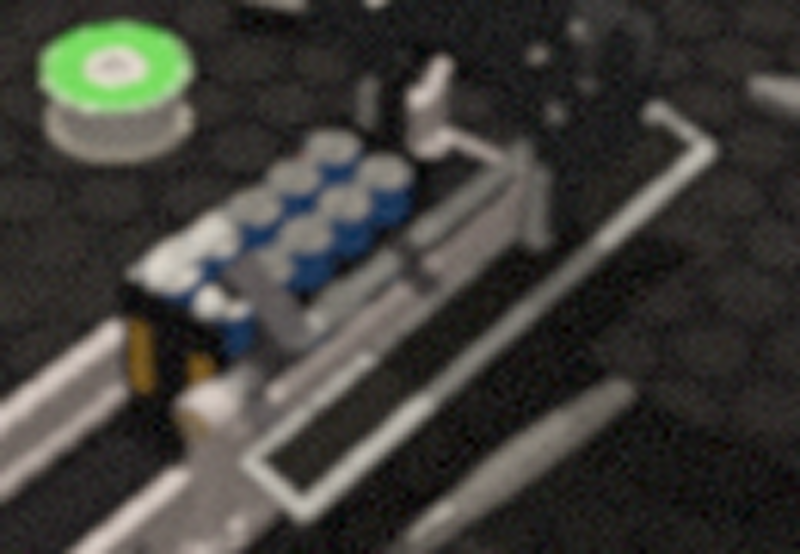

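>>> {"name": "carry_out", "arguments": {"dp": [[0.01,0,0],[0.02,0,0],[0.03,0,0],[0.04,0,0],[0.05,0,0]], "roll": [0,0,0,0,0], "gripper": [0.25,0.25,0.25,0.25,0.25]}}

```text
t: 4.53
tool_pos: [0.5333, -0.0354, 0.0492]
eef_rot: [2.395, 2.03, -0.003]
force: [-1.9, -6.4, 3.3]
grip_width: 0.0641
grasp_force: 3.6
```

>>> {"name": "carry_out", "arguments": {"dp": [[0.01,0,0],[0.02,0,0],[0.03,0,0],[0.038,0,0],[0.044,0,0]], "roll": [0,0,0,0,0], "gripper": [0.25,0.25,0.25,0.25,0.25]}}

```text
t: 4.95
tool_pos: [0.5405, 0.0082, 0.0492]
eef_rot: [2.395, 2.031, -0.002]
force: [-0.9, -6.9, 3.4]
grip_width: 0.0644
grasp_force: 3.8
```

```bash
python3 go.py -5 27 49
```

```text
t 4.95 dock [-21.9  27.3] z 0.0492 F dock [-6.9 -0.3] 3.4 w 0.06435977934911118
tool shift [0.0169 0.0003 0.0001]
roll 8.250254615571606e-05 tool z [-2.0e-04 -2.2e-03 -1.0e+00]
```

Advance in small steps, watching for the contact plate and its stop.

>>> {"name": "carry_out", "arguments": {"dp": [[0.004,0,0],[0.008,0,0],[0.011,0,0],[0.013,0,0]], "roll": [0,0,0,0], "gripper": [0.25,0.25,0.25,0.25]}}

```text
t: 5.28
tool_pos: [0.5425, 0.0203, 0.0492]
eef_rot: [2.395, 2.03, -0.004]
force: [-2.5, -8.3, 5.0]
grip_width: 0.0641
grasp_force: 4.7
```

>>> {"name": "carry_out", "arguments": {"dp": [[0.001,0,0],[0.002,0,0]], "roll": [0,0], "gripper": [0.25,0.25]}}

```text
t: 5.45
tool_pos: [0.5427, 0.0219, 0.0492]
eef_rot: [2.395, 2.029, -0.004]
force: [-2.2, -8.3, 4.8]
grip_width: 0.0639
grasp_force: 4.8
```

>>> {"name": "carry_out", "arguments": {"dp": [[0.001,0,0],[0.002,0,0]], "roll": [0,0], "gripper": [0.25,0.25]}}

```text
t: 5.62
tool_pos: [0.543, 0.0237, 0.0492]
eef_rot: [2.395, 2.029, -0.004]
force: [-2.3, -8.7, 4.8]
grip_width: 0.0641
grasp_force: 5.0
```

```bash
python3 go.py -5 27 49
```

```text
t 5.6167 dock [-6.2 27.3] z 0.0492 F dock [-9.   0.9] 4.8 w 0.06407623224370515
tool shift [0.0012 0.0003 0.0002]
roll -0.0010475526735009844 tool z [-6.0e-04 -3.7e-03 -1.0e+00]
```

>>> {"name": "carry_out", "arguments": {"dp": [[0.001,0,0],[0.002,0,0]], "roll": [0,0], "gripper": [0.25,0.25]}}

```text
t: 5.78
tool_pos: [0.5433, 0.0255, 0.0492]
eef_rot: [2.395, 2.029, -0.005]
force: [-2.0, -9.0, 4.4]
grip_width: 0.0642
grasp_force: 5.2
```

>>> {"name": "carry_out", "arguments": {"dp": [[0.001,0,0],[0.002,0,0]], "roll": [0,0], "gripper": [0.25,0.25]}}

```text
t: 5.95
tool_pos: [0.5436, 0.0274, 0.0492]
eef_rot: [2.395, 2.028, -0.005]
force: [-2.2, -10.1, 4.8]
grip_width: 0.0641
grasp_force: 5.3
```

```bash
python3 go.py -5 27 49
```

```text
t 5.95 dock [-2.5 27.3] z 0.0492 F dock [-10.3   0.5] 4.8 w 0.0640917569855575
tool shift [-0.0025  0.0003  0.0002]
roll -0.0012925590027190736 tool z [-5.e-04 -4.e-03 -1.e+00]
```

>>> {"name": "carry_out", "arguments": {"dp": [[-0.001,0,0],[-0.002,0,0],[-0.002,0,0]], "roll": [0,0,0], "gripper": [0.25,0.25,0.25]}}

```text
t: 6.2
tool_pos: [0.5436, 0.0275, 0.0491]
eef_rot: [-2.395, -2.032, -0.001]
force: [-1.5, -0.8, 3.9]
grip_width: 0.0642
grasp_force: 1.9
```

```bash
python3 go.py -5 27 49
```

```text
t 6.2 dock [-2.4 27.3] z 0.0491 F dock [-1.   1.3] 3.9 w 0.06418284968738705
tool shift [-0.0026  0.0003  0.0001]
roll 0.0004456216741970387 tool z [-1.e-04  9.e-04 -1.e+00]
```

>>> {"name": "carry_out", "arguments": {"dp": [[0,0,-0.006],[0,0,-0.013],[0,0,-0.02],[0,0,-0.027],[0,0,-0.034]], "roll": [0,0,0,0,0], "gripper": [0.25,0.25,0.25,0.25,0.25]}}

```text
t: 6.62
tool_pos: [0.5439, 0.0272, 0.084]
eef_rot: [2.396, 2.032, 0.001]
force: [0.7, 0.2, -0.6]
grip_width: 0.0642
grasp_force: 0.0
```

>>> {"name": "carry_out", "arguments": {"dp": [[0,0,-0.02],[0,0,-0.05],[0,0,-0.08],[0,0,-0.11],[0,0,-0.13]], "roll": [0,0,0,0,0], "gripper": [0.25,0.25,0.25,0.25,0.25]}}

```text
t: 7.03
tool_pos: [0.5442, 0.0272, 0.2167]
eef_rot: [2.394, 2.031, 0.004]
force: [0.2, 0.5, -0.5]
grip_width: 0.0642
grasp_force: 0.0
```

```bash
python3 go.py -5 27 49;python3 - <<'E'
from h import *
shot('scene','s6.png')
s=cv2.imread('pics/s6.png')
a=cv2.resize(s[190:300,210:350],(760,597),interpolation=2)
cv2.imwrite('pics/s6c.png',a)
E
```

```text
t 7.0333 dock [-2.6 26.7] z 0.2167 F dock [ 0.6 -0.1] -0.5 w 0.06421672700222421
tool shift [-0.0025 -0.0008  0.1677]
roll 0.0002627257683260886 tool z [ 3.2e-03  3.0e-04 -1.0e+00]
```

View pics/s6c.png

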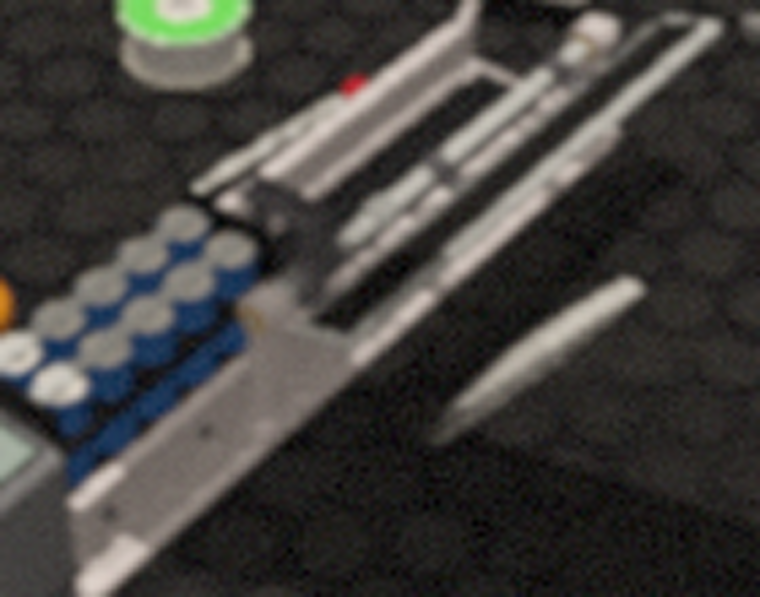

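```bash
python3 -c "
from bench import robot;print(robot.sign_off())"
```

```text
the job is handed in; nothing more can be done
None
```

I pushed the rack home against the contacts with the gate held up; the gate then dropped shut behind it. I handed the job in at about 7 s, judging the final state from the last picture and the forces, since the sign-off gave no verdict.

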